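Snap a retaining clip into a shaft groove

ROBOT

A 6-joint arm with a two-finger parallel gripper is mounted at the origin on a cart in front of the work surface, level with it; the furniture and walls round the work are solid. World frame = base frame: x ahead of the robot, y to its left, z up, the work surface at z = 0. Lengths are in m, angles in rad, forces in N, time in s.
With the tool pointing down it reaches from about 0.35 to 0.775 m from the base axis. Payload 5.5 kg.
Tool frame: the origin (TCP) lies at the very end of the fingers, on their centre line; the grasp point (between the pads) lies 19 mm behind it; z points along the fingers, y is the direction in which the jaws open and shut (so a half turn about z gives the same grasp; the last joint's range is limited). The gripper opens to 85 mm and grips with 20 to 120 N. Pads are 22 mm wide; open, the fingers measure 114 mm over their backs; the gripper's body (76 mm by 85 mm) begins 54 mm behind the grasp point. The pads swing forward as they close: fully open they stand 13 mm farther back than shut.
Start: joints at [1.153, 0.313, 0.046, 1.304, 0, 1.431], TCP at [0.158, 0.553, 0.196] pointing down, gripper open.
Joint ranges: [-2.76, 2.76], [-0.86, 1.69], [-1.03, 1.26], [-2.2, 2.34], [-1.47, 1.5], [-3.14, 3.14]. Speed limits (rad/s): [2.57, 2.57, 3.14, 3.14, 3.14, 3.14].

INTERFACE

Orientations are given as a unit quaternion [w, x, y, z].
In Python, from workcell import get_state, vision, workorder, silhouettes, tip_of gives the robot as it stands.
- The arm moves only by the shell command python3 -m inch 'ROWS' [FORCE]. ROWS is JSON, a list of rows, each a list of 7 numbers: the shift along the tool's x, y, z in cm, then the turn, a rotation vector about the tool's x, y, z in degrees, then the finger opening in cm, from 0 to 8.54. In form: [[dx, dy, dz, rx, ry, rz, hand], ...]. A call has 1 to 5 rows; each row shifts and turns the commanded pose from where the row before left it, along the tool's axes as they then stand; what a row does not reach is not made up. A row lasts 1/10 s, in which the tool goes at most 50 mm and 8.59 degrees, less where a joint would pass 70% of its speed; a pose out of reach is approached as far as the arm can. A call with a gripper value outside its range is refused whole. The fingers move at their own pace and stop on an object; FORCE is the grip in N (left out, the last holds). Time passes only in rows, so rows that do not move let the fingers close. It gives the time, the measured TCP pose, the force and the opening at its end, in the units of the state.
- get_state(): the state, without advancing time (a new reading comes with each control period).
- vision.read_camera(name): name is "scene" or "top" or "wrist"; returns a dict with "pixels" (420x560x3 uint8, red, green, blue), "depth" (420x560 float32, m along the optical axis (not along the pixel's ray), 0 where there is no reading), "mtx" (3x3 intrinsics, pixels), "T" (4x4, takes a point from camera to world coordinates); the wrist camera has in their place "tool_from_camera" (4x4, takes a point from camera to tool coordinates, whose origin is the TCP and whose axes are the flange's). Camera axes: x right, y up, looking along -z (the intrinsics and any distortion apply to the point x, -y, -z); pixel columns grow to the right and rows downward; lengths in m; the calibration is good to about 2 mm. A picture is of the moment at which its call begins: read the wrist's pose just before it.
- workorder.hand_in(): hands the job in, once; it reports no verdict.
Trained networks look in a picture, given as the dict that the camera call returned (one of the last four; its "shot" number tells which), for a name from the list of things; names that differ only in an ending like _2 or _b are one class to them, and where a whole thing is asked for, a point or a joint stands for the part that bears it (a point fixed in the world has none). Each returns a list of dicts, best first, with "confidence" (0 to 1); they miss things now and then, are a little off and sometimes report something else, mostly with a low value. They report only what shows in the picture. A call takes as long as a camera call.
- silhouettes(picture, label): "mask" (420x560 bool, what is visible of it) and "location" ([column, row] in pixels, amid what is visible of it).
- tip_of(picture, label): "location" ([column, row] in pixels: a listed point, or the origin of a listed thing).
The state is a dict: "clock": time; "joint_pos": joint angles; "qvel": joint speeds; "tau": joint torques, N m; "tcp_pos": TCP position; "orientation": TCP orientation; "wrist_force": force on the tool from outside, world axes, zero at the start; "ft_torque": the same for the moment, N m; "finger_gap": finger opening in m.
Only numpy, scipy, OpenCV 4.12 (cv2) and the standard library are available. Lean on these libraries where they do the work, as an engineer would, in place of code of your own. Each camera call takes 0.05 s, during which the arm holds its last target.

TASK

Take the spring clip off its little rail and push it down, mouth first, across the stand's horizontal shaft until it snaps fully home in the groove that runs round the shaft, then let go of it. The groove is only roughly in the middle of the shaft, so find it by light touch first, and never force the clip: on the full-thickness shaft it cannot go on.

Things in the scene. Friction and masses are not known exactly. Their poses are not given: they have to be found in the camera images.
- stand: Fixed stand: grey base plate 70 x 230 x 10 mm with two dark steel bearing blocks (20 mm thick, 79 mm high, centred 95 mm either side of the middle) that carry a bare steel shaft, 24 mm thick, free for 170 mm between them. Origin at the centre of the plate's underside; y along the shaft, z up, x across it.
- shaft_mid (a point): Stand's point on the shaft axis, half-way between the blocks, 60 mm above the bench; axes as the stand's. One groove is turned round the shaft, 13 mm wide along it and 14 mm in diameter. The shaft is tight in its blocks but set endwise by an unknown amount: the groove's middle lies within 13 mm either way of this point along y and is not measured.
- clip: Loose C-shaped steel spring clip, 29 mm wide (x), 10 mm thick along its bore (y), 74 mm high, 66 g; same either way round. Origin = bore centre, z up to the lug, y along the shaft when fitted. Below are two sprung arms with flared lips, mouth down, reaching 15 mm below the origin; bridge 7 mm above it. It enters the groove if within 1.5 mm of its middle along the shaft.
- clip_grip (a point): Centre of the clip's flat lug, 36 mm above the bore centre; axes as the clip's. The lug is 22 mm along x, 10 mm thick along y, 46 mm high (23 mm above and below this point). Grasp from above across its thickness, fingers closing along y.
- clip_eye (a point): Clip's bore centre. Set lightly on the shaft it stops 17 to 19 mm above the shaft axis on the full thickness, where the arms cannot open enough, but 11.5 mm above it in the groove. There a push of about 10 to 15 N opens the arms and it snaps down until the bridge stops on the groove, bore centre on the shaft axis; force falls at the snap and rises sharply when home.
- clip_rail: Fixed storage rail: base plate 50 x 110 x 8 mm with an upright fin along y, 7 mm thick, 90 mm long, top 36 mm above the bench. The clip starts astride the fin, its bridge on the fin's top and bore centre 29 mm above the bench; lift it straight up 25 mm to free it. Origin at the centre of the underside.

How it is judged:
At the end, for the whole second after the job is handed in: The clip sits home in the shaft's groove, released and at rest: its bore centre within 3 mm of the shaft's axis, its bore within 0.3 rad of the shaft's direction (z of clip_eye in the frame of shaft_mid between -0.003 and 0.003 m and x of clip_eye in the frame of shaft_mid between -0.003 and 0.003 m and y of clip_eye in the frame of shaft_mid between -0.0165 and 0.0165 m and angle between the y axis of clip and the y axis of stand, either way round below 0.3 rad and linear speed of clip below 0.02 m/s); the robot touches nothing.
It fails at once if the clip is forced against the shaft or stand with more than 50 N (contact force between clip and stand above 50 N).
It also fails if it takes over 51 s, if anything falls off the work surface, if the arm or the gripper's body presses on something with over 40 N, if the wrist force passes 120 N, or if a joint passes its speed limit or range.

## Working session

There is one attempt and no reset: what is moved stays moved. The work goes in short steps, Python scripts to look and compute and a shell command to move; the robot and the scene stay as the last step left them, time stands still between calls to the robot, and variables do not carry over. Pictures are saved under pics/ and viewed, and the job is handed in when it is done.

```bash
ls; mkdir -p pics; cat > h.py <<'E'
import numpy as np,cv2
from scipy.spatial.transform import Rotation as R
from workcell import get_state, vision, workorder, silhouettes, tip_of
def tool():
    s=get_state();q=s['orientation'];T=np.eye(4);T[:3,:3]=R.from_quat([q[1],q[2],q[3],q[0]]).as_matrix();T[:3,3]=s['tcp_pos'];return T
def shot(n):
    t=tool();p=vision.read_camera(n)
    if n=='wrist':p['T']=t@p['tool_from_camera']
    return p
def pt(p,c,r,d):
    K=p['mtx'];x=(c-K[0,2])/K[0,0];y=(r-K[1,2])/K[1,1]
    return (p['T']@np.array([x*d,-y*d,-d,1]))[:3]
def cloud(p):
    rr,cc=np.mgrid[0:420,0:560];d=p['depth'];K=p['mtx']
    P=np.stack([(cc-K[0,2])/K[0,0]*d,-(rr-K[1,2])/K[1,1]*d,-d,np.ones_like(d)],-1)
    return (P@p['T'].T)[...,:3]
def save(p,n):cv2.imwrite('pics/%s.png'%n,p['pixels'][...,::-1])
E
python3 - <<'E'
from h import *
s=get_state();print(s)
for n in('scene','top'):
    p=shot(n);save(p,n+'0');C=cloud(p);print([k for k in p], p['mtx'].tolist(),p['T'].round(3).tolist())
    for l in('stand','shaft_mid','clip','clip_grip','clip_eye','clip_rail'):
        for t in tip_of(p,l)[:2]:
            c,r=t['location'];print(n,l,t['confidence'],t['location'],C[int(r),int(c)].round(4))
        for t in silhouettes(p,l)[:1] if 'shaft' not in l else []:
            m=t['mask'];V=C[m&(p['depth']>0)];print('  sil',t['confidence'],m.sum(),V.min(0).round(3),V.max(0).round(3),np.median(V,0).round(3))
E
```

```text
pics
{'clock': 0.0, 'joint_pos': array([ 1.15339449e+00,  3.14027566e-01,  4.49781195e-02,  1.30358638e+00,
       -1.80085068e-06,  1.43124489e+00]), 'qvel': array([ 0.00079543, -0.00059751,  0.00057672,  0.00010814, -0.00055109,
       -0.0021843 ]), 'tau': array([-2.52881064e-04, -4.80626106e+01,  2.98532277e+01,  1.92715251e-02,
       -1.48055597e-04, -1.91742430e-06]), 'tcp_pos': array([0.15746621, 0.55242655, 0.19549312]), 'orientation': array([-2.51965447e-04,  1.38478693e-01,  9.90364986e-01, -8.84564145e-04]), 'wrist_force': array([-0.45735151, -0.19051484,  0.91035255]), 'ft_torque': array([-0.01818357,  0.00897965,  0.03230466]), 'finger_gap': 0.08559238899667522}
['pixels', 'depth', 'mtx', 'T', 'shot'] [[415.405210526169, 0.0, 287.040573706965], [0.0, 415.405210526169, 206.92539360775132], [0.0, 0.0, 1.0]] [[0.878, 0.294, -0.377, 0.189], [-0.478, 0.536, -0.696, -0.397], [-0.003, 0.792, 0.611, 0.574], [0.0, 0.0, 0.0, 1.0]]
scene stand 0.62 [362.3, 254.7] [0.593  0.0449 0.0097]
scene stand 0.44 [370.5, 234.3] [0.5979 0.0369 0.0654]
  sil 0.56 4976 [ 0.55  -0.086 -0.002] [0
[... 1029 characters left out ...]
[ 0.552 -0.085 -0.002] [0.655 0.16  0.085] [0.596 0.04  0.015]
top shaft_mid 0.96 [341.9, 161.1] [0.6022 0.0457 0.073 ]
top clip 0.72 [172.4, 223.5] [0.4809 0.3695 0.0903]
  sil 0.74 158 [0.476 0.367 0.007] [0.509 0.387 0.092] [0.486 0.37  0.071]
top clip_grip 0.47 [169.7, 219.5] [0.4895 0.3764 0.0851]
  sil 0.48 167 [0.476 0.367 0.005] [0.509 0.39  0.092] [0.487 0.37  0.067]
top clip_eye 0.46 [174.8, 224.4] [0.4822 0.3693 0.0709]
top clip_eye 0.42 [335.8, 168.8] [0.5914 0.0565 0.0615]
  sil 0.54 160 [0.476 0.366 0.007] [0.51  0.395 0.092] [0.487 0.37  0.07 ]
top clip_rail 0.8 [188.7, 225.5] [0.4857 0.3479 0.0368]
  sil 0.81 1168 [ 0.457  0.295 -0.001] [0.517 0.408 0.09 ] [0.483 0.344 0.008]
```

```bash
python3 - <<'E'
import cv2
a=cv2.imread('pics/scene0.png')[100:400,180:520];b=cv2.imread('pics/top0.png')[60:360,120:460]
cv2.imwrite('pics/both0.png',cv2.resize(cv2.hconcat([a,b]),(800,353)))
E
```

```text
(no output)
```

View pics/scene0.png

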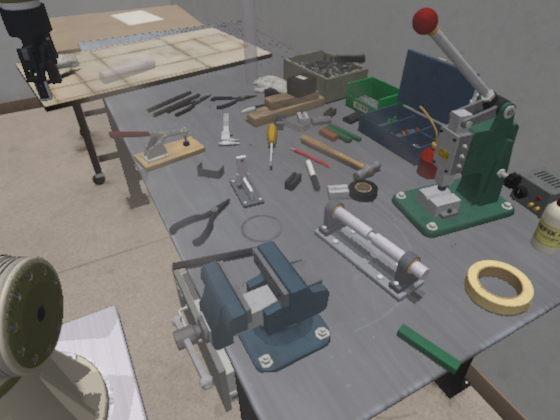

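View pics/top0.png

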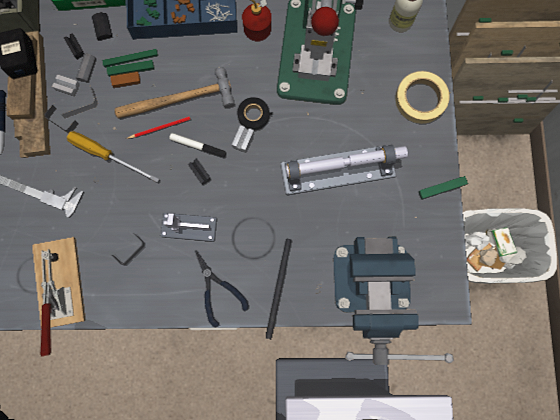

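The scene view shows the clip on its rail at (242,170) and the stand at (370,245). The top view shows the rail at (188,226) and the shaft from (290,170) to (400,152), with a possible groove near (345,161). Next I'll fit poses from depth.

```bash
cat > fit.py <<'E'
from h import *
for n in('scene','top'):
    p=shot(n);C=cloud(p);ok=p['depth']>0
    m=silhouettes(p,'stand')[0]['mask'];m=cv2.dilate(m.astype(np.uint8),np.ones((3,3)))>0
    V=C[m&ok&(abs(C[...,1]-.043)<.15)]
    B=V[(V[:,2]>.006)&(V[:,2]<.0135)];r=cv2.minAreaRect((B[:,:2]*1000).astype(np.float32));print(n,'stand plate',r,len(B))
    S=V[(V[:,2]>.045)&(V[:,2]<.09)];S=S[abs(S[:,1]-.045)<.08]
    l=cv2.fitLine(S[:,:2].astype(np.float32),cv2.DIST_HUBER,0,.001,.001).ravel();print(' shaft line',l, 'yaw of y axis dev deg',np.degrees(np.arctan2(-l[0]/l[1],1)))
    u=l[:2]*np.sign(l[1]);t=(S[:,:2]-[l[2],l[3]])@u
    C0=np.array(r[0])/1000;t=(S[:,:2]-C0)@u;w=(S[:,:2]-C0)@[u[1],-u[0]]
    for a in np.arange(-.08,.08,.005):
        k=(t>=a)&(t<a+.005)
        if k.sum()>2:print('  t%.3f n%d ztop %.4f w %.4f..%.4f'%(a,k.sum(),np.percentile(S[k,2],90),w[k].min(),w[k].max()))
    m=silhouettes(p,'clip_rail')[0]['mask']
    V=C[m&ok];B=V[(V[:,2]>.004)&(V[:,2]<.012)];print(' rail',cv2.minAreaRect((B[:,:2]*1000).astype(np.float32)),len(B))
    F=V[(V[:,2]>.03)&(V[:,2]<.045)]
    if len(F)>4:print(' fin',cv2.minAreaRect((F[:,:2]*1000).astype(np.float32)),len(F))
    m=silhouettes(p,'clip')[0]['mask'];V=C[m&ok]
    L=V[V[:,2]>.05];print(' lug',L.mean(0),L.min(0),L.max(0));L=V[V[:,2]>.084];print(' lugtop',len(L),L.mean(0),L.min(0),L.max(0), cv2.minAreaRect((L[:,:2]*1000).astype(np.float32)) if len(L)>3 else '')
E
python3 fit.py
```

```text
scene stand plate ((600.9609985351562, 43.717918395996094), (71.34709930419922, 231.2605438232422), 8.471662521362305) 2264
 shaft line [ 0.1528507  -0.9882493   0.59688735  0.02605698] yaw of y axis dev deg 8.792165
  t-0.080 n22 ztop 0.0719 w -0.0118..0.0052
  t-0.075 n38 ztop 0.0720 w -0.0121..0.0064
  t-0.070 n36 ztop 0.0724 w -0.0120..0.0065
  t-0.065 n37 ztop 0.0717 w -0.0132..0.0100
  t-0.060 n36 ztop 0.0720 w -0.0124..0.0066
  t-0.055 n34 ztop 0.0718 w -0.0122..0.0056
  t-0.050 n33 ztop 0.0722 w -0.0120..0.0063
  t-0.045 n33 ztop 0.0716 w -0.0128..0.0061
  t-0.040 n34 ztop 0.0724 w -0.0126..0.0069
  t-0.035 n32 ztop 0.0722 w -0.0127..0.0064
  t-0.030 n34 ztop 0.0720 w -0.0136..0.0043
  t-0.025 n31 ztop 0.0723 w -0.0126..0.0072
  t-0.020 n21 ztop 0.0713 w -0.0120..0.0107
  t-0.015 n14 ztop 0.0676 w -0.0077..0.0030
  t-0.010 n17 ztop 0.0681 w -0.0128..0.0032
  t-0.005 n55 ztop 0.0716 w -0.0116..0.0110
  t0.000 n31 ztop 0.0723 w -0.0125..0.0094
  t0.005 n30 ztop 0.0730 w -0.0121..0.0061
  t0.010 n31 ztop 0.0719 w -0.0126..0.0056
  t0.015 n27 ztop 0.0727 w -0.0122..0.0061
  t0.02
[... 2151 characters left out ...]
0.020 n31 ztop 0.0712 w -0.0116..0.0109
  t0.025 n31 ztop 0.0715 w -0.0112..0.0102
  t0.030 n30 ztop 0.0727 w -0.0106..0.0115
  t0.035 n29 ztop 0.0733 w -0.0102..0.0097
  t0.040 n33 ztop 0.0722 w -0.0108..0.0117
  t0.045 n30 ztop 0.0724 w -0.0106..0.0094
  t0.050 n29 ztop 0.0728 w -0.0105..0.0108
  t0.055 n31 ztop 0.0733 w -0.0104..0.0111
  t0.060 n30 ztop 0.0729 w -0.0100..0.0115
  t0.065 n30 ztop 0.0726 w -0.0101..0.0110
  t0.070 n29 ztop 0.0730 w -0.0097..0.0099
  t0.075 n31 ztop 0.0721 w -0.0104..0.0123Traceback (most recent call last):
  File "fit.py", line 14, in <module>
    m=silhouettes(p,'clip_rail')[0]['mask']
      ~~~~~~~~~~~~~~~~~~~~~~~~~~^^^
IndexError: list index out of range
```

Depth shows the groove near t ≈ -0.011 m from the plate centre, with the stand's yaw about +8.6°. The clip's yaw is about -5.5°. Next I'll turn the tool and move above the clip.

```bash
cat > go.py <<'E'
import sys
from h import *
# target x y z yaw(deg of tool y from world y) 
x,y,z,yaw=map(float,sys.argv[1:5]);T=tool();s=get_state()
a=np.radians(yaw);yt=np.array([-np.sin(a),np.cos(a),0]);zt=np.array([0,0,-1.]);xt=np.cross(yt,zt)
Rt=np.stack([xt,yt,zt],1)
print('clock',s['clock'],'tcp',T[:3,3].round(4),'F',s['wrist_force'].round(1),'gap',s['finger_gap'].round(4))
print('shift now-axes cm',(T[:3,:3].T@(np.array([x,y,z])-T[:3,3])*100).round(2),'rot deg',np.degrees(R.from_matrix(T[:3,:3].T@Rt).as_rotvec()).round(2),'shift target-axes cm',(Rt.T@(np.array([x,y,z])-T[:3,3])*100).round(2))
E
python3 go.py .486 .3715 .16 -5.5
```

```text
Traceback (most recent call last):
  File "go.py", line 7, in <module>
    print('clock',s['clock'],'tcp',T[:3,3].round(4),'F',s['wrist_force'].round(1),'gap',s['finger_gap'].round(4))
                                                                                        ^^^^^^^^^^^^^^^^^^^^^
AttributeError: 'float' object has no attribute 'round'
```

```bash
sed -i "s/s\['finger_gap'\].round(4)/round(s['finger_gap'],4)/" go.py
python3 go.py .486 .3715 .16 -5.5
```

```text
clock 1.55 tcp [0.1577 0.553  0.1964] F [-1.  -0.3  0.5] gap 0.0855
shift now-axes cm [-36.55  -8.45   3.64] rot deg [ 1.000e-02  0.000e+00 -1.042e+01] shift target-axes cm [-34.42 -14.92   3.64]
```

```bash
python3 -m inch '[[0,0,0,0,0,-5.2,8.5],[0,0,0,0,0,-5.2,8.5],[-4.3,-1.86,0,0,0,0,8.5],[-4.3,-1.86,0,0,0,0,8.5],[-4.3,-1.86,0,0,0,0,8.5]]' 30; python3 -m inch '[[-4.3,-1.86,0,0,0,0,8.5],[-4.3,-1.86,0,0,0,0,8.5],[-4.3,-1.86,0,0,0,0,8.5],[-4.3,-1.86,0,0,0,0,8.5],[-4.3,-1.86,0,0,0,0,8.5]]';python3 -m inch '[[0,0,2,0,0,0,8.5],[0,0,1.6,0,0,0,8.5],[0,0,0,0,0,0,8.5]]'
cat > look.py <<'E'
import sys
from h import *
p=shot('wrist');save(p,sys.argv[1]);C=cloud(p);ok=p['depth']>0;T=tool()
print(T[:3,3])
for l in('clip','clip_grip','clip_eye','clip_rail'):
    for t in tip_of(p,l)[:1]:
        c,r=t['location'];print(l,t['confidence'],t['location'],C[int(r),int(c)].round(4))
S=silhouettes(p,'clip')
for s in S[:1]:
    V=C[s['mask']&ok];print('clip',s['confidence'],len(V),V.min(0),V.max(0))
    L=V[V[:,2]>V[:,2].max()-.004];print('top',len(L),L.mean(0),cv2.minAreaRect((L[:,:2]*1000).astype(np.float32)))
S=silhouettes(p,'clip_rail')
for s in S[:1]:
    V=C[s['mask']&ok]
    for a,b in((.005,.011),(.03,.04)):
        B=V[(V[:,2]>a)&(V[:,2]<b)]
        if len(B)>4:print('rail',a,cv2.minAreaRect((B[:,:2]*1000).astype(np.float32)),len(B))
E
python3 look.py w0
```

```text
clock: 2.05
tcp_pos: [0.2816, 0.4845, 0.1965]
orientation: [0.0, 0.047, 0.999, 0.0]
wrist_force: [1.0, 1.0, 0.1]
finger_gap: 0.0849
clock: 2.55
tcp_pos: [0.4874, 0.3707, 0.1966]
orientation: [0.0, 0.048, 0.999, 0.0]
wrist_force: [0.6, 0.5, 0.6]
finger_gap: 0.0852
clock: 2.85
tcp_pos: [0.4848, 0.3704, 0.1578]
orientation: [-0.002, 0.049, 0.999, -0.001]
wrist_force: [-0.4, 0.4, -0.7]
finger_gap: 0.085
[0.48514614 0.37111645 0.15931997]
clip 0.86 [284.5, 196.7] [0.4775 0.3729 0.0684]
clip_grip 0.71 [285.2, 205.3] [0.4794 0.3734 0.0889]
clip_eye 0.92 [287.1, 195.4] [0.4772 0.3755 0.0668]
clip_rail 0.56 [264.2, 188.6] [0.4833 0.3518 0.007 ]
clip 0.76 478 [0.47516084 0.36922576 0.01675708] [0.49747652 0.37898935 0.09006816]
top 265 [0.48670745 0.37353713 0.08853601] ((487.2981262207031, 373.09808349609375), (8.770950317382812, 19.969806671142578), 85.09312438964844)
rail 0.005 ((485.86431884765625, 351.344482421875), (109.89512634277344, 49.49391174316406), 84.42919158935547) 3369
rail 0.03 ((481.4710998535156, 351.839599609375), (89.29969024658203, 15.739124298095703), 84.87167358398438) 678
```

View pics/w0.png

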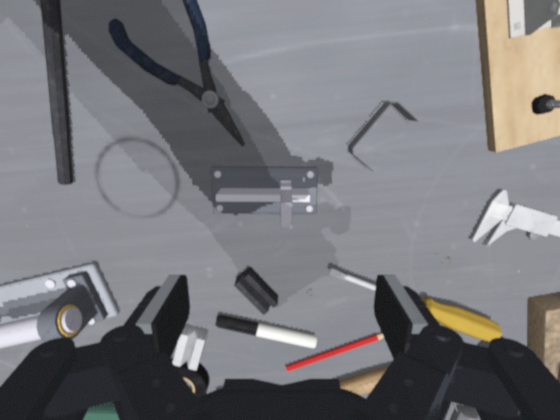

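The wrist view shows the rail at (264,190) and the clip lug at (286,203), with both fingers clear. I take the lug centre as (0.487, 0.3733) and the yaw as about -5.3°.

```bash
python3 go.py .487 .3733 .051 -5.3
```

```text
clock 3.2 tcp [0.486  0.3724 0.1616] F [-0.9  0.6 -0.7] gap 0.0851
shift now-axes cm [-0.07  0.08 11.06] rot deg [ 0.07  0.09 -0.18] shift target-axes cm [-0.09  0.09 11.06]
```

```bash
python3 -m inch '[[-0.1,0.15,3,0,0,0,8.5],[0,0,3,0,0,0,8.5],[0,0,2.5,0,0,0,8.5],[0,0,1.5,0,0,0,8.5],[0,0,0.9,0,0,0,8.5]]' 30; python3 -m inch '[[0,0,0,0,0,0,8.5],[0,0,0,0,0,0,8.5]]';python3 -m inch '[[0,0,0,0,0,0,4]]';python3 -m inch '[[0,0,0,0,0,0,2.0],[0,0,0,0,0,0,2],[0,0,0,0,0,0,2]]'
python3 -c "
from h import *
p=shot('wrist');save(p,'w1');p=shot('top');save(p,'t1')"
```

```text
clock: 3.7
tcp_pos: [0.4862, 0.3731, 0.0503]
orientation: [-0.001, 0.048, 0.999, -0.0]
wrist_force: [-0.2, 0.4, 0.1]
finger_gap: 0.0849
clock: 3.9
tcp_pos: [0.4875, 0.3737, 0.0524]
orientation: [0.001, 0.048, 0.999, 0.0]
wrist_force: [-0.2, 0.8, 0.7]
finger_gap: 0.0847
clock: 4.0
tcp_pos: [0.4879, 0.3738, 0.0528]
orientation: [0.001, 0.048, 0.999, 0.001]
wrist_force: [0.1, 0.1, -0.6]
finger_gap: 0.0731
clock: 4.3
tcp_pos: [0.4872, 0.3734, 0.0519]
orientation: [0.0, 0.048, 0.999, 0.0]
wrist_force: [-0.0, -0.1, 0.6]
finger_gap: 0.0277
```

View pics/w1.png

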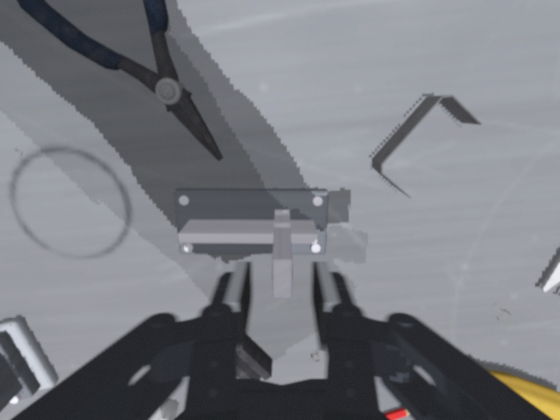

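The fingers, with their inner edges at columns 247 and 317, are centred on the lug at 282. I'll close on it.

```bash
python3 -m inch '[[0,0,0,0,0,0,0.5],[0,0,0,0,0,0,0.5],[0,0,0,0,0,0,0.5],[0,0,0,0,0,0,0.5]]' 60;python3 -m inch '[[0,0,0,0,0,0,0.5],[0,0,-1,0,0,0,0.5],[0,0,-2,0,0,0,0.5],[0,0,-3,0,0,0,0.5],[0,0,-4,0,0,0,0.5]]';python3 -m inch '[[0,0,-3,0,0,0,0.5],[0,0,0,0,0,0,0.5],[0,0,0,0,0,0,0.5]]'
python3 look.py w2; python3 -c "
from h import *
p=shot('scene');save(p,'s2')
s=silhouettes(p,'clip')[:1]
C=cloud(p)
for a in s:
  V=C[a['mask']&(p['depth']>0)];print(a['confidence'],V.min(0),V.max(0))"
```

```text
clock: 4.8
tcp_pos: [0.4871, 0.3733, 0.0516]
orientation: [0.0, 0.048, 0.999, 0.0]
wrist_force: [-0.1, -0.6, 2.1]
finger_gap: 0.0063
clock: 5.3
tcp_pos: [0.4855, 0.3723, 0.1509]
orientation: [-0.002, 0.048, 0.999, -0.001]
wrist_force: [1.5, 0.9, -0.1]
finger_gap: 0.0061
clock: 5.6
tcp_pos: [0.4873, 0.3734, 0.1824]
orientation: [0.001, 0.048, 0.999, 0.001]
wrist_force: [-1.2, 0.1, -1.9]
finger_gap: 0.006
[0.4865913  0.37298076 0.18093654]
clip 0.78 [279.7, 234.4] [0.4776 0.3727 0.1854]
clip_grip 0.79 [282.0, 258.5] [0.4776 0.3743 0.217 ]
clip_eye 0.93 [283.9, 234.2] [0.4778 0.375  0.1854]
clip_rail 0.63 [263.8, 179.0] [0.4819 0.3536 0.009 ]
clip 0.83 1326 [ 0.47502411  0.35344134 -0.00059616] [0.57497148 0.37960752 0.22103634]
top 498 [0.48752528 0.37309001 0.21919808] ((488.2481384277344, 372.3726501464844), (8.259976387023926, 22.711484909057617), 80.7283935546875)
rail 0.005 ((486.3065185546875, 351.3329772949219), (109.64459991455078, 50.36614990234375), 84.2420883178711) 3194
rail 0.03 ((486.177001953125, 351.14031982421875), (89.30176544189453, 7.253100395202637), 84.21392822265625) 694
0.86 [ 0.47290507  0.36507612 -0.00134783] [0.63756324 0.76295792 0.21336717]
```

View pics/s2.png

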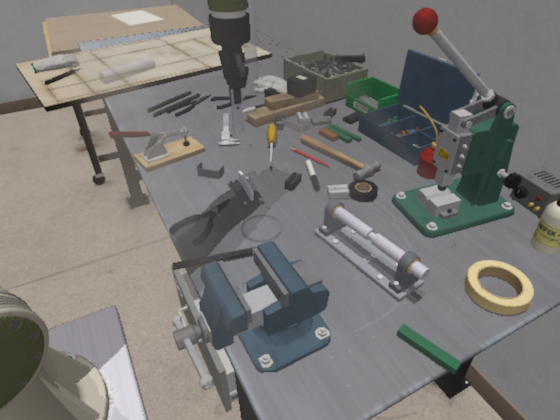

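View pics/w2.png

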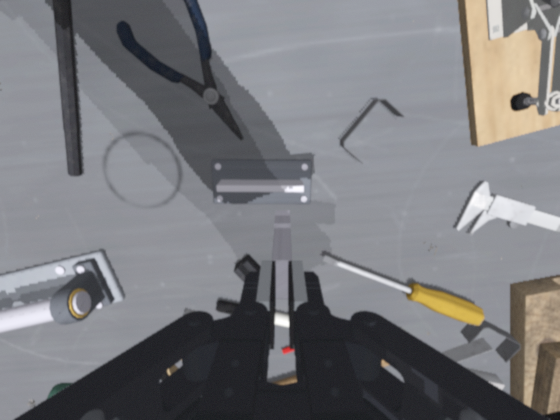

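The clip is held and lifted: its lug top is at z 0.219, 38 mm above the TCP, and the rail is empty at (263,180). Next I'll move near the stand, to the side of the groove, to look with the wrist camera.

```bash
python3 go.py .600 .075 .19 8.6
```

```text
clock 6.05 tcp [0.4867 0.373  0.1807] F [ 0.3  0.1 -1. ] gap 0.0062
shift now-axes cm [-14.15 -28.58  -0.92] rot deg [ -0.03  -0.06 -14.12] shift target-axes cm [ -6.75 -31.16  -0.93]
```

```bash
python3 -m inch '[[0,0,-0.9,0,0,-7,0.5],[0,0,0,0,0,-7,0.5],[-0.85,-3.9,0,0,0,0,0.5],[-0.85,-3.9,0,0,0,0,0.5],[-0.85,-3.9,0,0,0,0,0.5]]';python3 -m inch '[[-0.85,-3.9,0,0,0,0,0.5],[-0.85,-3.9,0,0,0,0,0.5],[-0.85,-3.9,0,0,0,0,0.5],[-0.85,-3.9,0,0,0,0,0.5],[-0.85,-3.9,0,0,0,0,0.5]]';python3 -m inch '[[0,0,0,0,0,0,0.5],[0,0,0,0,0,0,0.5],[0,0,0,0,0,0,0.5]]'
cat > look2.py <<'E'
import sys
from h import *
p=shot('wrist');save(p,sys.argv[1]);C=cloud(p);ok=p['depth']>0;T=tool()
print(get_state()['clock'],T[:3,3],'yaw',np.degrees(np.arctan2(-T[0,1],T[1,1])))
for l in('clip_grip','clip_eye','shaft_mid'):
    for t in tip_of(p,l)[:1]:
        c,r=t['location'];print(l,t['confidence'],t['location'],C[int(r),int(c)].round(4))
for s in silhouettes(p,'clip')[:1]:
    V=C[s['mask']&ok];L=V[V[:,2]>T[2,3]+.033];L=L[abs(L[:,0]-T[0,3])<.03]
    print('lug',len(L),L.mean(0),cv2.minAreaRect((L[:,:2]*1000).astype(np.float32)))
    print('lug tool frame',(T[:3,:3].T@(L.mean(0)-T[:3,3])).round(4))
m=ok&(C[...,2]>.05)&(C[...,2]<.076)&(np.hypot(C[...,0]-.602,C[...,1]-.044)<.1)&(abs(C[...,0]-.602+.15*(C[...,1]-.044))<.015)
S=C[m];u=np.array([-np.sin(np.radians(8.6)),np.cos(np.radians(8.6))])
B=C[ok&(C[...,2]>.006)&(C[...,2]<.0135)&(abs(C[...,0]-.602+.15*(C[...,1]-.044))<.045)&(abs(C[...,1]-.044)<.14)]
print('plate',cv2.minAreaRect((B[:,:2]*1000).astype(np.float32)),len(B))
C0=np.array([.602,.044]);t=(S[:,:2]-C0)@u;w=(S[:,:2]-C0)@[u[1],-u[0]]
for a in np.arange(-.08,.08,.01 if len(sys.argv)<3 else .002):
    k=(t>=a)&(t<a+(.01 if len(sys.argv)<3 else .002))
    if k.sum()>2:print('  t%.3f n%d ztop %.4f w %.4f..%.4f'%(a,k.sum(),np.percentile(S[k,2],90),np.percentile(w[k],3),np.percentile(w[k],97)))
E
python3 look2.py w3 f
```

```text
clock: 6.55
tcp_pos: [0.5296, 0.2604, 0.1903]
orientation: [0.0, -0.075, 0.997, 0.0]
wrist_force: [0.3, -0.5, -0.1]
finger_gap: 0.0062
clock: 7.05
tcp_pos: [0.6006, 0.0731, 0.1904]
orientation: [0.0, -0.074, 0.997, 0.0]
wrist_force: [-0.2, 1.2, -0.2]
finger_gap: 0.0061
clock: 7.35
tcp_pos: [0.5998, 0.0753, 0.1903]
orientation: [-0.0, -0.074, 0.997, 0.0]
wrist_force: [-0.4, -0.2, 0.6]
finger_gap: 0.006
7.4 [0.59974665 0.07570466 0.1903659 ] yaw 8.557231151140053
clip_grip 0.83 [279.9, 258.3] [0.5905 0.0724 0.2246]
clip_eye 0.69 [279.1, 236.7] [0.5904 0.0722 0.1967]
shaft_mid 0.64 [549.1, 113.7] [0.4876 0.3283 0.0296]
lug 0 [nan nan nan] ((0.0, 0.0), (0.0, 0.0), 0.0)
lug tool frame [nan nan nan]
plate ((602.1295776367188, 43.78620147705078), (70.07034301757812, 230.10113525390625), 8.660204887390137) 6020
  t-0.080 n55 ztop 0.0727 w -0.0107..0.0091
  t-0.078 n49 ztop 0.0728 w -0.0109..0.0094
  t-0.076 n51 ztop 0.0724 w -0.0111..0.0093
  t-0.074 n50 ztop 0.0724 w -0.0110..0.0092
  t-0.072 n53 ztop 0.0723 w -0.0111..0.0092
  t-0.070 n47 ztop 0.0725 w -0.0110..0.0094
  t-0.068 n54 ztop 0.
[... 2768 characters left out ...]
0.060 n53 ztop 0.0727 w -0.0116..0.0098
  t0.062 n53 ztop 0.0728 w -0.0114..0.0097
  t0.064 n50 ztop 0.0725 w -0.0115..0.0098
  t0.066 n52 ztop 0.0725 w -0.0116..0.0097
  t0.068 n50 ztop 0.0724 w -0.0115..0.0098
  t0.070 n53 ztop 0.0726 w -0.0115..0.0099
  t0.072 n57 ztop 0.0726 w -0.0117..0.0096
  t0.074 n55 ztop 0.0726 w -0.0118..0.0096
  t0.076 n48 ztop 0.0725 w -0.0112..0.0100
  t0.078 n51 ztop 0.0727 w -0.0118..0.0085look2.py:10: RuntimeWarning: Mean of empty slice.
  print('lug',len(L),L.mean(0),cv2.minAreaRect((L[:,:2]*1000).astype(np.float32)))
  ret = um.true_divide(
look2.py:11: RuntimeWarning: Mean of empty slice.
  print('lug tool frame',(T[:3,:3].T@(L.mean(0)-T[:3,3])).round(4))
```

View pics/w3.png

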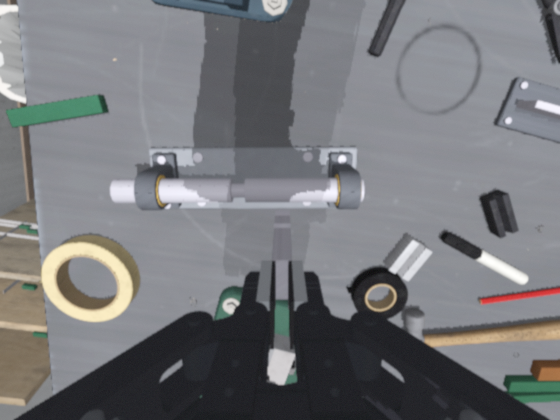

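The groove shows at pixel (238,190). It lies about 11.5 mm toward -y of the stand's middle, at world (0.6037, 0.0324). The clip sits about 1 mm toward world +x of the TCP, so I target TCP (0.6025, 0.0324).

```bash
python3 go.py .6025 .0324 .110 8.6
```

```text
clock 7.6 tcp [0.5999 0.0758 0.1905] F [ 0.2 -0.2 -0.3] gap 0.0065
shift now-axes cm [ 0.39 -4.33  8.05] rot deg [ 0.01  0.01 -0.02] shift target-axes cm [ 0.39 -4.33  8.05]
```

```bash
python3 -m inch '[[0.2,-2.2,0,0,0,0,0.5],[0.2,-2.1,0,0,0,0,0.5],[0,0,3,0,0,0,0.5],[0,0,2.5,0,0,0,0.5],[0,0,1.5,0,0,0,0.5]]';python3 -m inch '[[0,0,0.5,0,0,0,0.5],[0,0,0.2,0,0,0,0.5],[0,0,0,0,0,0,0.5],[0,0,0,0,0,0,0.5]]'; python3 look.py w4 2>&1 | head -6; python3 go.py .6025 .0324 .104 8.6
```

```text
clock: 8.1
tcp_pos: [0.6014, 0.032, 0.1184]
orientation: [-0.001, -0.074, 0.997, 0.0]
wrist_force: [-0.6, 0.3, -1.2]
finger_gap: 0.006
clock: 8.5
tcp_pos: [0.6034, 0.0317, 0.1146]
orientation: [0.001, -0.074, 0.997, -0.0]
wrist_force: [0.4, -0.2, -0.9]
finger_gap: 0.0062
[0.60344569 0.03162649 0.11457702]
clip 0.71 [280.8, 236.6] [0.5942 0.0292 0.1202]
clip_grip 0.85 [282.3, 258.6] [0.5935 0.0302 0.1495]
clip 0.58 1385 [ 5.91037416e-01  2.51154913e-02 -4.40555813e-04] [0.66743507 0.05213962 0.15746336]
top 29 [0.59726344 0.03279324 0.15521503] ((598.0174560546875, 30.360450744628906), (10.498852729797363, 7.112445831298828), 5.78002405166626)
clock 8.85 tcp [0.6028 0.0315 0.1137] F [-0.2 -0.4 -0.1] gap 0.0062
shift now-axes cm [0.02 0.09 0.97] rot deg [-0.    0.03 -0.12] shift target-axes cm [0.01 0.09 0.97]
```

View pics/w4.png

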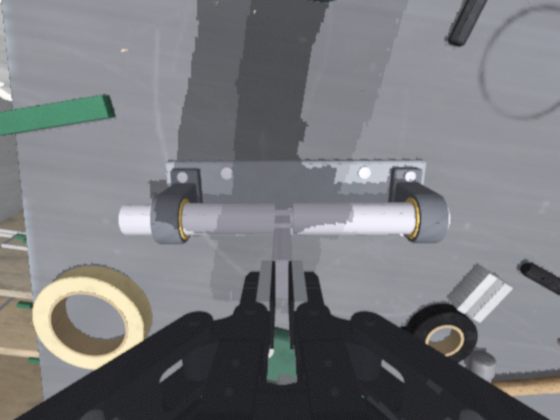

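The groove spans columns 275–292 and the clip lines up with it at about 281. I'll step down lightly.

```bash
python3 -m inch '[[0,0.05,0.4,0,0,0,0.5],[0,0,0.4,0,0,0,0.5],[0,0,0.2,0,0,0,0.5],[0,0,0,0,0,0,0.5]]';for i in 1 ; do python3 -m inch '[[0,0,0.15,0,0,0,0.5],[0,0,0,0,0,0,0.5]]';done;python3 -m inch '[[0,0,0.1,0,0,0,0.5],[0,0,0,0,0,0,0.5]]';python3 -m inch '[[0,0,0.1,0,0,0,0.5],[0,0,0,0,0,0,0.5]]'
```

```text
clock: 9.25
tcp_pos: [0.602, 0.0321, 0.1026]
orientation: [-0.001, -0.074, 0.997, 0.0]
wrist_force: [-0.2, 0.0, -1.1]
finger_gap: 0.0062
clock: 9.45
tcp_pos: [0.6025, 0.032, 0.1017]
orientation: [-0.0, -0.074, 0.997, 0.0]
wrist_force: [-1.6, 0.0, -0.6]
finger_gap: 0.0062
clock: 9.65
tcp_pos: [0.6025, 0.032, 0.1008]
orientation: [0.0, -0.074, 0.997, 0.0]
wrist_force: [0.2, 1.1, -0.5]
finger_gap: 0.006
clock: 9.85
tcp_pos: [0.6025, 0.032, 0.0998]
orientation: [-0.0, -0.074, 0.997, 0.0]
wrist_force: [-1.2, -0.3, -1.7]
finger_gap: 0.0061
```

```bash
python3 -m inch '[[0,0,0.1,0,0,0,0.5],[0,0,0,0,0,0,0.5]]';python3 -m inch '[[0,0,0.1,0,0,0,0.5],[0,0,0,0,0,0,0.5]]'
```

```text
clock: 10.05
tcp_pos: [0.6024, 0.0321, 0.0987]
orientation: [-0.0, -0.074, 0.997, 0.0]
wrist_force: [0.4, 0.3, -1.6]
finger_gap: 0.0058
clock: 10.25
tcp_pos: [0.6025, 0.0321, 0.0977]
orientation: [-0.0, -0.074, 0.997, 0.0]
wrist_force: [-0.1, 0.4, -1.3]
finger_gap: 0.0062
```

```bash
python3 -m inch '[[0,0,0.1,0,0,0,0.5],[0,0,0,0,0,0,0.5]]';python3 -m inch '[[0,0,0.1,0,0,0,0.5],[0,0,0,0,0,0,0.5]]'
```

```text
clock: 10.45
tcp_pos: [0.6025, 0.032, 0.0967]
orientation: [-0.0, -0.074, 0.997, 0.0]
wrist_force: [0.2, 0.4, -0.9]
finger_gap: 0.0061
clock: 10.65
tcp_pos: [0.6025, 0.032, 0.0957]
orientation: [-0.0, -0.074, 0.997, 0.0]
wrist_force: [-0.1, 0.0, -1.3]
finger_gap: 0.0061
```

```bash
python3 -m inch '[[0,0,0.1,0,0,0,0.5],[0,0,0,0,0,0,0.5]]'
```

```text
clock: 10.85
tcp_pos: [0.6024, 0.032, 0.0947]
orientation: [-0.0, -0.074, 0.997, 0.0]
wrist_force: [1.1, 0.2, -0.5]
finger_gap: 0.006
```

The clip is below the full-thickness stop height with no force, so it is in the groove. I'll keep lowering it until the arms touch.

```bash
python3 -m inch '[[0,0,0.1,0,0,0,0.5],[0,0,0,0,0,0,0.5]]';python3 -m inch '[[0,0,0.1,0,0,0,0.5],[0,0,0,0,0,0,0.5]]'
```

```text
clock: 11.05
tcp_pos: [0.6027, 0.032, 0.094]
orientation: [0.0, -0.074, 0.997, 0.0]
wrist_force: [-0.2, 0.4, -0.3]
finger_gap: 0.0062
clock: 11.25
tcp_pos: [0.6031, 0.032, 0.0935]
orientation: [0.001, -0.074, 0.997, -0.0]
wrist_force: [-0.3, 0.3, 3.1]
finger_gap: 0.0062
```

```bash
python3 -m inch '[[0,0,0.1,0,0,0,0.5],[0,0,0,0,0,0,0.5]]'
```

```text
clock: 11.45
tcp_pos: [0.6033, 0.032, 0.0928]
orientation: [0.001, -0.074, 0.997, -0.0]
wrist_force: [0.5, -0.6, 5.5]
finger_gap: 0.0061
```

Contact is at the groove height, TCP about 0.0937, with a compliance of roughly 3 N/mm. I'll press on gradually.

```bash
python3 -m inch '[[0,0,0.1,0,0,0,0.5],[0,0,0,0,0,0,0.5]]';python3 -m inch '[[0,0,0.1,0,0,0,0.5],[0,0,0,0,0,0,0.5]]'
```

```text
clock: 11.65
tcp_pos: [0.6036, 0.0319, 0.0922]
orientation: [0.001, -0.074, 0.997, -0.0]
wrist_force: [-1.0, -0.3, 6.2]
finger_gap: 0.0061
clock: 11.85
tcp_pos: [0.6036, 0.0319, 0.0912]
orientation: [0.001, -0.074, 0.997, -0.0]
wrist_force: [-0.5, 0.1, 6.4]
finger_gap: 0.0057
```

```bash
python3 -m inch '[[0,0,0.1,0,0,0,0.5],[0,0,0,0,0,0,0.5]]'
```

```text
clock: 12.05
tcp_pos: [0.6033, 0.032, 0.0899]
orientation: [0.001, -0.074, 0.997, -0.0]
wrist_force: [0.0, -0.5, 5.2]
finger_gap: 0.0061
```

```bash
python3 -m inch '[[0,0,0.1,0,0,0,0.5],[0,0,0,0,0,0,0.5]]'
```

```text
clock: 12.25
tcp_pos: [0.6026, 0.032, 0.0879]
orientation: [0.0, -0.074, 0.997, 0.0]
wrist_force: [-0.3, -1.0, 0.5]
finger_gap: 0.0063
```

```bash
python3 -m inch '[[0,0,0.1,0,0,0,0.5],[0,0,0,0,0,0,0.5]]';python3 -m inch '[[0,0,0.1,0,0,0,0.5],[0,0,0,0,0,0,0.5]]'
```

```text
clock: 12.45
tcp_pos: [0.6018, 0.0321, 0.0858]
orientation: [-0.001, -0.074, 0.997, 0.0]
wrist_force: [1.3, -0.8, -2.5]
finger_gap: 0.0059
clock: 12.65
tcp_pos: [0.6018, 0.0321, 0.0847]
orientation: [-0.001, -0.074, 0.997, 0.0]
wrist_force: [1.0, 0.6, -6.1]
finger_gap: 0.0061
```

```bash
python3 -m inch '[[0,0,0.1,0,0,0,0.5],[0,0,0,0,0,0,0.5]]';python3 -m inch '[[0,0,0.1,0,0,0,0.5],[0,0,0,0,0,0,0.5]]'
```

```text
clock: 12.85
tcp_pos: [0.602, 0.0321, 0.0842]
orientation: [-0.001, -0.074, 0.997, 0.0]
wrist_force: [0.9, 0.8, -7.4]
finger_gap: 0.0064
clock: 13.05
tcp_pos: [0.6024, 0.032, 0.0837]
orientation: [-0.0, -0.074, 0.997, 0.0]
wrist_force: [-0.0, -0.5, -5.4]
finger_gap: 0.0061
```

```bash
python3 -m inch '[[0,0,0.1,0,0,0,0.5],[0,0,0,0,0,0,0.5]]'
```

```text
clock: 13.25
tcp_pos: [0.6026, 0.032, 0.083]
orientation: [0.0, -0.074, 0.997, 0.0]
wrist_force: [0.8, 0.3, -3.2]
finger_gap: 0.0061
```

```bash
python3 -m inch '[[0,0,0.1,0,0,0,0.5],[0,0,0,0,0,0,0.5]]'
```

```text
clock: 13.45
tcp_pos: [0.603, 0.032, 0.0826]
orientation: [0.001, -0.074, 0.997, -0.0]
wrist_force: [-0.4, 0.1, -0.5]
finger_gap: 0.0062
```

The force fell and reversed at the snap. I'll push a little further to confirm the sharp rise at home.

```bash
python3 -m inch '[[0,0,0.1,0,0,0,0.5],[0,0,0,0,0,0,0.5]]';python3 -m inch '[[0,0,0.1,0,0,0,0.5],[0,0,0,0,0,0,0.5]]'
```

```text
clock: 13.65
tcp_pos: [0.6036, 0.032, 0.0824]
orientation: [0.001, -0.074, 0.997, -0.0]
wrist_force: [-0.5, 0.1, 5.7]
finger_gap: 0.006
clock: 13.85
tcp_pos: [0.6042, 0.0319, 0.0823]
orientation: [0.002, -0.074, 0.997, -0.0]
wrist_force: [-0.9, -0.1, 8.1]
finger_gap: 0.0061
```

```bash
python3 -m inch '[[0,0,0.1,0,0,0,0.5],[0,0,0,0,0,0,0.5]]';python3 -m inch '[[0,0,0.1,0,0,0,0.5],[0,0,0,0,0,0,0.5]]'
```

```text
clock: 14.05
tcp_pos: [0.6048, 0.0319, 0.0822]
orientation: [0.003, -0.074, 0.997, -0.0]
wrist_force: [-1.2, 0.2, 12.2]
finger_gap: 0.0061
clock: 14.25
tcp_pos: [0.6054, 0.0318, 0.0821]
orientation: [0.004, -0.074, 0.997, -0.001]
wrist_force: [-1.5, 0.1, 15.6]
finger_gap: 0.0058
```

The TCP stalls at 0.0822, so the bore is at about 0.060, while the force climbs: the clip is home. I'll unload, open and retreat.

```bash
python3 -m inch '[[0,0,-0.2,0,0,0,0.5],[0,0,-0.2,0,0,0,0.5],[0,0,0,0,0,0,0.5]]';python3 -m inch '[[0,0,0,0,0,0,2],[0,0,0,0,0,0,3],[0,0,0,0,0,0,4],[0,0,0,0,0,0,4],[0,0,0,0,0,0,4]]';python3 -m inch '[[0,0,-1,0,0,0,4],[0,0,-3,0,0,0,4],[0,0,-4,0,0,0,4],[0,0,-3,0,0,0,4],[0,0,0,0,0,0,4]]'
python3 - <<'E'
from h import *
for n in('wrist','scene','top'):
    p=shot(n);save(p,'e_'+n);C=cloud(p);ok=p['depth']>0
    for l in('clip_eye','shaft_mid','clip_grip'):
        for t in tip_of(p,l)[:1]:
            c,r=t['location'];print(n,l,t['confidence'],t['location'],C[int(r),int(c)].round(4))
    for s in silhouettes(p,'clip')[:1]:
        V=C[s['mask']&ok];L=V[(V[:,2]>.08)&(np.hypot(V[:,0]-.6,V[:,1]-.033)<.04)]
        print(n,'clip',s['confidence'],len(L),L.min(0).round(4) if len(L) else'',L.max(0).round(4) if len(L) else'',L.mean(0).round(4))
        L=L[L[:,2]>L[:,2].max()-.004]
        if len(L)>4:print('  top',len(L),L.mean(0).round(4),cv2.minAreaRect((L[:,:2]*1000).astype(np.float32)))
print(get_state()['wrist_force'],get_state()['clock'])
E
```

```text
clock: 14.55
tcp_pos: [0.6029, 0.032, 0.0824]
orientation: [0.0, -0.074, 0.997, -0.0]
wrist_force: [-0.7, 0.4, 3.5]
finger_gap: 0.0062
clock: 15.05
tcp_pos: [0.6025, 0.0321, 0.0817]
orientation: [-0.0, -0.074, 0.997, 0.0]
wrist_force: [-0.7, -0.4, 0.7]
finger_gap: 0.0402
clock: 15.55
tcp_pos: [0.6056, 0.0318, 0.1981]
orientation: [0.005, -0.074, 0.997, -0.001]
wrist_force: [0.2, -0.3, 0.6]
finger_gap: 0.0399
wrist clip_eye 0.56 [283.8, 188.6] [0.5937 0.031  0.1023]
wrist shaft_mid 0.71 [290.4, 189.2] [0.6026 0.0393 0.067 ]
wrist clip_grip 0.86 [283.7, 198.5] [0.5977 0.0315 0.1195]
wrist clip 0.78 422 [0.5927 0.0259 0.0804] [0.6152 0.0382 0.1215] [0.6008 0.0316 0.1138]
  top 299 [0.6038 0.032  0.1194] ((604.1566162109375, 32.120967864990234), (21.34426498413086, 9.233389854431152), 8.239898681640625)
scene clip_eye 0.66 [375.2, 237.2] [0.5974 0.0223 0.0696]
scene shaft_mid 0.61 [370.5, 231.4] [0.5917 0.0314 0.0795]
scene clip_grip 0.89 [374.3, 221.4] [0.5935 0.0273 0.1052]
scene clip 0.86 229 [0.5909 0.0251 0.0801] [0.6143 0.0365 0.1212] [0.6002 0.0293 0.1031]
  top 45 [0.6023 0.0313 0.1193] ((602.6414794921875, 31.3762149810791), (21.446643829345703, 9.0295991897583), 5.153892517089844)
top clip_eye 0.54 [347.7, 158.6] [0.6012 0.0371 0.0965]
top shaft_mid 0.83 [338.9, 163.3] [0.5993 0.0512 0.0692]
top clip_grip 0.47 [348.0, 154.3] [0.6046 0.037  0.1113]
top clip 0.64 109 [0.593  0.0276 0.0801] [0.6148 0.0389 0.1224] [0.6021 0.0343 0.1076]
  top 24 [0.604  0.0333 0.12  ] ((604.4703979492188, 33.06236267089844), (18.16847038269043, 8.596589088439941), 7.5116472244262695)
[ 0.07517041 -0.59243393 -0.22839157] 16.3
```

View pics/e_scene.png

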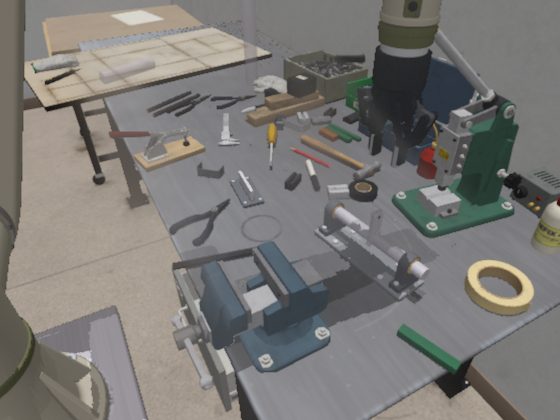

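View pics/e_wrist.png

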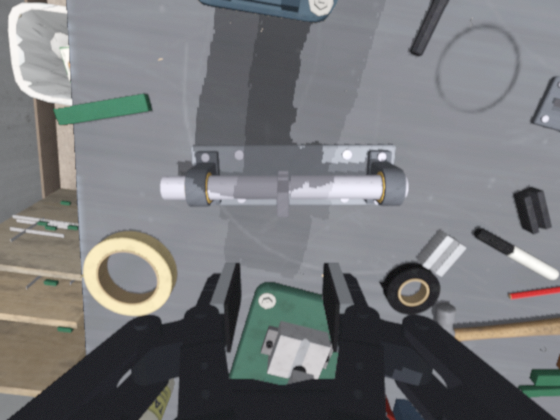

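The clip stands upright in the groove at wrist pixel (283,188). Its lug top is at z 0.119–0.120, against 0.119 expected when home, and the fingers are clear.

```bash
python3 -m inch '[[0,0,0,0,0,0,4],[0,0,0,0,0,0,4]]'; python3 -c "
from workcell import workorder
print(workorder.hand_in())"
```

```text
clock: 16.5
tcp_pos: [0.6026, 0.032, 0.1919]
orientation: [0.0, -0.074, 0.997, 0.0]
wrist_force: [-0.5, 0.3, 0.0]
finger_gap: 0.0397
the job is handed in; nothing more can be done
None
```

The clip is snapped home in the shaft's groove and released, and I handed the job in at 16.5 s of the 51 s allowed. The hand-in gave no verdict.

- **Finding the groove:** depth images put it about 11.5 mm toward −y of the stand's middle. I lowered the clip there in 1 mm steps. It passed the full-thickness stop height with no force and touched at the groove height, about 11.5 mm above the axis. I did not feel for the groove's side walls.
- **Fitting:** the downward push read at most about 6 N. The force then fell and reversed to about −7 N at the snap, and rose to 15.6 N with the tool stalled at the home height. No wrist force reading went above 16 N.
- **Last checks:** the lug top is at z 0.119–0.120 m against 0.119 m expected when home. The wrist camera puts it at about x 0.604, y 0.032 m, on the groove, with its yaw within 0.5° of the shaft. The fingers are clear and the wrist force is near zero.
- **Disagreements:**
  - The snap push I read (about 6 N at the end of each step) was below the stated 10–15 N; the peak may have fallen between readings.
  - The three cameras differ by 1–2 mm on the lug's position.
  - The network's "clip_eye" and "shaft_mid" points after fitting were inconsistent, because the clip hides those spots, so I judged by the lug's depth and the force instead.

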